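# Slide the glaze-bottle carrier into its parking corner

### The job

Push the tall wooden bottle carrier along the bench, pushing only on the plain kick board at its base so that it slides upright instead of tipping, until it is parked in the corner of the two low rails: its back flat against the long rail and its side up against the short rail. Do not lift it or touch its upper part, bottles or handle, leave all the other things where they are, and finish with the hand clear of it.

Things in the scene. Friction and masses are not known exactly. Their poses are not given: they have to be found in the camera images.
- carrier: tall bottle carrier, 1.2 to 1.8 kg, loose, on four rubber feet. Base: plain plywood kick board box, 120 x 120 mm in plan, 6 to 90 mm above the bench. Tips if pushed over about 50 mm above the bench; sliding takes 8 to 20 N. Origin: centre of its underside at bench height, z up, x and y normal to its sides; parked, its +x side is at the long rail, its +y side at the short one
- carrier_upper: the carrier's upper part, fixed to it: slatted box 112 x 112 mm, 90 to 182 mm above the bench, set back 4 mm from the kick board all round; bottle caps up to 200 mm; wooden bar handle along y at 235 mm (top 245 mm). Not to be touched. Origin: on the carrier's axis, 90 mm up
- corner: two wooden rails, 30 mm high and thick, screwed to the bench, meeting at a square inside corner, which is the origin (bench height). Long rail: face in the plane x = 0, from y = -370 to +30 mm. Short rail: face in the plane y = 0, from x = -130 to 0 mm. The parking place is on their -x, -y side, open to the robot and to -y. This x axis points away from the robot within 0.15 rad
- corner_home (a point): where the carrier's origin is when it is parked against both rails: 60 mm from each rail face, at bench height; axes as the corner's
- cup: bystander, to be left alone: open clay cup, 68 mm across, 85 mm tall. Origin: centre of its underside
- round_vase: bystander, to be left alone: squat closed clay vase, 110 mm across, 112 mm tall. Origin: centre of its underside
- glaze_jar: bystander, to be left alone: white lidded jar, 64 mm across, 85 mm tall. Origin: centre of its underside
- brush: bystander, to be left alone: brush lying flat, 200 mm long, 42 mm wide, 20 mm high, behind the long rail. Origin: centre of its underside
- spatula: bystander, to be left alone: flat spatula with a wooden handle, 280 mm long, 65 mm wide, lying on the bench. Origin: centre of its underside
- shoulder_pot: bystander, to be left alone: grey clay pot, 116 mm across, 130 mm tall. Origin: centre of its underside
- roller: bystander, to be left alone: wooden roller, 200 mm long, 40 mm thick, lying flat. Origin: centre of its underside
Things that resemble listed ones, but are neither listed nor needed, are in the scene too. What is shaped like the carrier but red is not meant.

How it is judged:
At the end, for the whole second after the job is handed in: The carrier stands upright and at rest on the bench, within 6 mm of touching both rails and square to them within 0.06 rad (x of carrier in the frame of corner between -0.066 and -0.054 m and y of carrier in the frame of corner between -0.066 and -0.054 m and angle between the x axis of carrier and the x axis of corner, either way round below 0.06 rad and angle between carrier's own z axis and vertical below 0.04 rad and height (world z) of carrier below 0.006 m and linear speed of carrier below 0.01 m/s).
It fails at once if the carrier is tipped by more than 0.17 rad (10 degrees) (angle between carrier's own z axis and vertical above 0.17 rad).
It fails at once if the carrier is lifted (its underside's centre more than 15 mm above the bench) (height (world z) of carrier above 0.015 m).
It fails at once if the robot pushes or holds the carrier's upper part, bottles or handle (over 1 N) (contact force between any of the fingers, the arm and carrier_upper above 1 N).
It fails at once if another thing on the bench is moved by more than 20 mm (distance of any of cup, round_vase, glaze_jar, brush, spatula, shoulder_pot, roller from where it was at the start of the episode above 0.02 m).
It also fails if it takes over 62 s, if anything falls off the work surface, if the arm or the gripper's body presses on something with over 40 N, if the wrist force passes 120 N, or if a joint passes its speed limit or range.

### The arm

A 6-joint arm with a two-finger parallel gripper is mounted at the origin on the work surface. World frame = base frame: x ahead of the robot, y to its left, z up, the work surface at z = 0. Lengths are in m, angles in rad, forces in N, time in s.
With the tool pointing down it reaches from about 0.325 to 0.775 m from the base axis. Payload 5.5 kg.
Tool frame: the origin (TCP) lies between the finger pads; the fingertips stand 8 mm ahead of it and the grasp point (between the pads) lies 11 mm behind it; z points along the fingers, y is the line along which they close (so a half turn about z gives the same grasp; the last joint's range is limited). The gripper opens to 88 mm and grips with 3 to 60 N. Pads are 20 mm wide; open, the fingers measure 115 mm over their backs; the gripper's body (75 mm by 178 mm) begins 61 mm behind the grasp point.
Start: joints at [1.099, 0.091, 1.231, -0, 1.82, -0.057], TCP at [0.242, 0.549, 0.231] pointing down, gripper open.
Joint ranges: [-2.87, 2.87], [-0.86, 2.18], [0.17, 2.46], [-1.51, 4.65], [0.06, 2.69], [-2.65, 2.65]. Speed limits (rad/s): [2.57, 2.57, 3.01, 3.14, 3.14, 3.14].

### API

Orientations are given as a unit quaternion [x, y, z, w].
In Python, from plant import arm gives the robot as it stands. The module is installed in compiled form; this text tells all that it offers.
- The arm moves only by the tool drive_tool, never from a script. Its argument "increments" is a list of rows, each an object of numbers: "claw": the closure in counts, from 0 (fully open) to 255 (shut); "dx", "dy", "dz": the shift along the tool's x, y, z in m; "roll": the turn about the tool's z in units of 6 degrees (1.0 is 6 degrees). In form: [{"claw": .., "dx": .., "dy": .., "dz": .., "roll": ..}, ...]. A call has 1 to 12 rows; each row shifts and turns the commanded pose from where the row before left it, along the tool's axes as they then stand; what a row does not reach is not made up. A row lasts 1/8 s, in which the tool goes at most 62.5 mm and 10.7 degrees, less where a joint would pass 70% of its speed; a pose out of reach is approached as far as the arm can. A call is refused whole if a number of a shift passes 0.0625 or a number of a turn 1, either way. A call with a gripper value outside its range is refused whole. The fingers move at their own pace and stop on an object; the grip force is fixed at half the most. Time passes only in rows, so rows that do not move let the fingers close. It gives the time, the measured TCP pose, the force, the opening and the grip force at its end, in the units of the state.
- arm.get_obs(): the state, without advancing time (a new reading comes with each control period).
- arm.snapshot(name): name is "scene" or "top" or "wrist"; returns the picture (384x512x3 uint8, red, green, blue); there is no depth.
- arm.camera_params(name): a dict with "intrinsics" (3x3 intrinsics, pixels), "k1" (the pictures are not rectified: a ray, as slopes to the right and down, at radius r is drawn at 1 + k1 r^2 times it, then the intrinsics apply), "R" (3x3) and "t" (3): a world point X has camera coordinates R X + t; the wrist camera has in their place "tool_from_camera" (4x4, takes a point from camera to tool coordinates, whose origin is the TCP and whose axes are the flange's). Camera axes: x right, y down, z forward; pixel columns grow to the right and rows downward; lengths in m; the calibration is good to about 2 mm. A picture is of the moment at which its call begins: read the wrist's pose just before it. camera_params takes no time and is no camera call.
- arm.job_done(): hands the job in; it is judged then, once.
The state is a dict: "clock": time; "joint_positions": joint angles; "qvel": joint speeds; "joint_efforts": joint torques, N m; "tool_pos": TCP position; "ee_rot": TCP orientation; "ft_force": force on the tool from outside, world axes, zero at the start; "moment": the same for the moment, N m; "grip_width": opening from 0.0 (shut) to 1.0 (fully open); "finger_force": force on a finger pad.
Only numpy, scipy, OpenCV 4.12 (cv2) and the standard library are available. Lean on these libraries where they do the work, as an engineer would, in place of code of your own. Each camera call takes 0.05 s, during which the arm holds its last target. There are 200 camera calls.

## Working session

There is one attempt and no reset: what is moved stays moved. The work goes in short steps, Python scripts to look and compute and a tool call to move; the robot and the scene stay as the last step left them, time stands still between calls to the robot, and variables do not carry over. Pictures are saved under pics/ and viewed, at most 10 in all, crops included, and the job is handed in when it is done.

Besides the shell and the picture viewer there is one more tool, called by a JSON object that holds its "method" and its "body". drive_tool: Moves the arm, as the interface text tells. Its arguments: {"type":"object","properties":{"increments":{"type":"array","items":{"type":"object","properties":{"claw":{"type":"number"},"dx":{"type":"number"},"dy":{"type":"number"},"dz":{"type":"number"},"roll":{"type":"number"}}}}},"required":["increments"]}

```bash
mkdir -p pics
python3 - <<'E'
from plant import arm
import cv2,json
for n in("scene","top"):
    im=arm.snapshot(n); cv2.imwrite(f"pics/{n}0.png",im[:,:,::-1])
    p=arm.camera_params(n); print(n,p)
print(arm.camera_params("wrist"))
o=arm.get_obs();print(o["clock"],o["tool_pos"],o["ee_rot"],o["ft_force"])
E
```

```text
scene {'intrinsics': array([[475.22466372,   0.        , 250.66144185],
       [  0.        , 475.22466372, 190.13543341],
       [  0.        ,   0.        ,   1.        ]]), 'k1': -0.08551166859300985, 'R': array([[-0.59583582, -0.80307372, -0.00722974],
       [-0.76384364,  0.56946368, -0.30373346],
       [ 0.24803744, -0.17545288, -0.95272961]]), 't': array([0.34895514, 0.42673992, 1.77917955])}
top {'intrinsics': array([[434.65682011,   0.        , 256.37443097],
       [  0.        , 434.65682011, 196.66904881],
       [  0.        ,   0.        ,   1.        ]]), 'k1': -0.07541841529646427, 'R': array([[ 0.02664978, -0.99963266,  0.0049324 ],
       [-0.99617614, -0.02696767, -0.08310145],
       [ 0.08320394, -0.0026989 , -0.99652889]]), 't': array([0.00674562, 0.57525793, 1.61358501])}
{'intrinsics': array([[317.22760172,   0.        , 254.37972506],
       [  0.        , 317.22760172, 193.56388516],
       [  0.        ,   0.        ,   1.        ]]), 'k1': -0.06693029960779397, 'tool_from_camera': array([[-4.51417793e-04, -9.68418319e-01, -2.49330614e-01,
         6.77081566e-02],
       [ 9.99999894e-01, -4.59030037e-04, -2.76125295e-05,
        -4.36285567e-04],
       [-8.77097614e-05, -2.49330600e-01,  9.68418424e-01,
        -1.54056077e-01],
       [ 0.00000000e+00,  0.00000000e+00,  0.00000000e+00,
         1.00000000e+00]])}
0.1 [0.24166965 0.54890908 0.22965727] [ 2.05904992e-01  9.78571623e-01 -8.10006723e-04 -2.38920692e-04] [ 0.11614122  0.45830685 -1.0425439 ]
```

View pics/scene0.png

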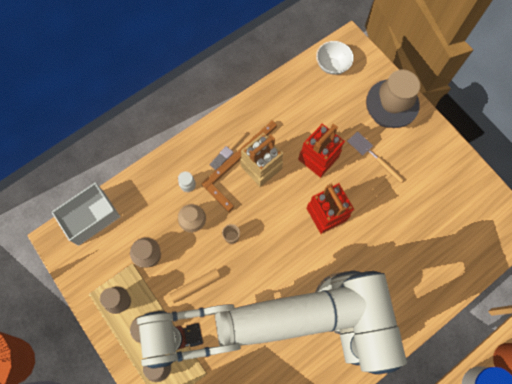

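View pics/top0.png

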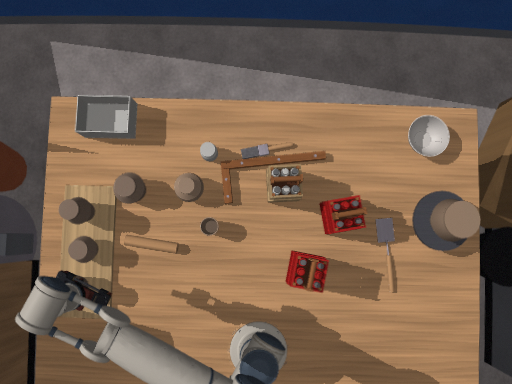

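The top view shows the long rail at about (222-325, 153-167), the short rail at about (228, 165-204) and the wooden carrier at (285, 183). The carrier has to go left (+y) and a little up (+x). The red carriers are decoys, and the cup is at (209, 227). I'll enlarge this region to find the edges.

```bash
cat > h.py <<'E'
import numpy as np,cv2
from plant import arm
from scipy.spatial.transform import Rotation as Ro
def ray(name,uv,obs=None):
    p=arm.camera_params(name);K=np.array(p["intrinsics"])
    d=np.array([(np.asarray(uv,float)-K[:2,2])/[K[0,0],K[1,1]]]).reshape(-1,2)
    s=d.copy()
    for _ in range(20): s=d/(1+p["k1"]*(s**2).sum(1,keepdims=True))
    v=np.c_[s,np.ones(len(s))]
    if name=="wrist":
        T=np.array(p["tool_from_camera"]);R=Ro.from_quat(obs["ee_rot"]).as_matrix()
        return R@T[:3,3]+obs["tool_pos"],v@(R@T[:3,:3]).T
    R=np.array(p["R"]);return -R.T@p["t"],v@R
def onz(name,uv,z,obs=None):
    c,v=ray(name,uv,obs);return c+v*((z-c[2])/v[:,2])[:,None]
def project(name,X,obs=None):
    p=arm.camera_params(name);K=np.array(p["intrinsics"]);X=np.atleast_2d(X)
    if name=="wrist":
        T=np.array(p["tool_from_camera"]);R=Ro.from_quat(obs["ee_rot"]).as_matrix()
        c=((X-obs["tool_pos"])@R-T[:3,3])@T[:3,:3]
    else: c=X@np.array(p["R"]).T+p["t"]
    s=c[:,:2]/c[:,2:];s=s*(1+p["k1"]*(s**2).sum(1,keepdims=True))
    return s@K[:2,:2].T+K[:2,2]
E
python3 - <<'E'
import cv2,numpy as np
a=cv2.imread("pics/top0.png")[135:245,195:345];b=cv2.imread("pics/scene0.png")[115:245,190:320]
cv2.imwrite("pics/ct.png",cv2.resize(a,None,fx=5.2,fy=5.2,interpolation=cv2.INTER_CUBIC))
cv2.imwrite("pics/cs.png",cv2.resize(b,None,fx=4.6,fy=4.6,interpolation=cv2.INTER_CUBIC))
E
```

```text
(no output)
```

View pics/ct.png

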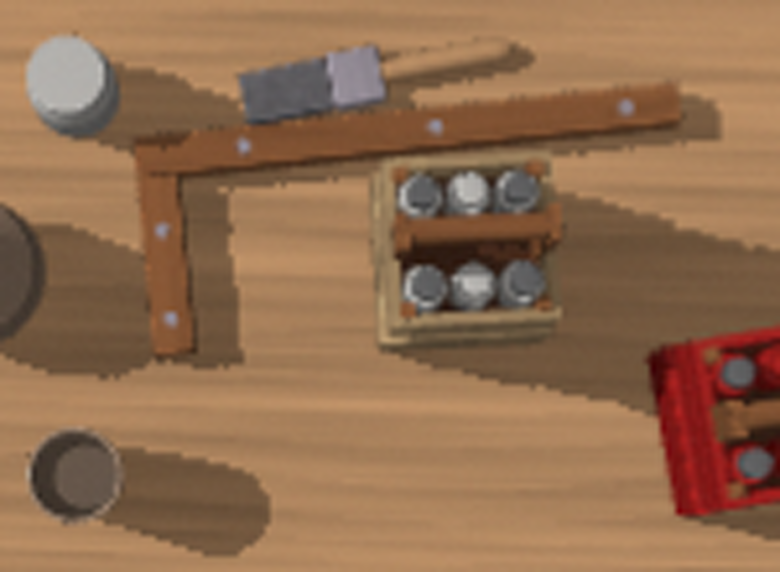

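View pics/cs.png

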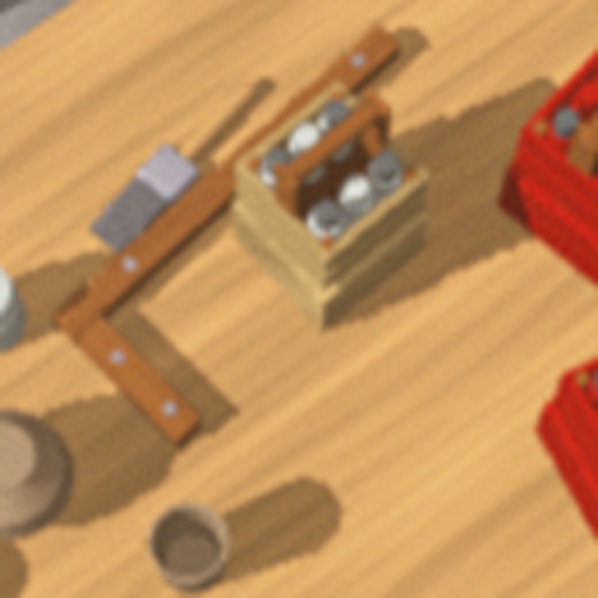

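The carrier stands nearly square to the rails. In the top crop its kick board's left edge is at x≈380 and its upper rim spans (397-555, 165-310). The inner rail corner is at (183, 175), the rail ends at (680, 118) and (192, 352). In the scene crop, the lowest corner of the base is at (322, 327).

Run:
```python
from h import *
np.set_printoptions(precision=4,suppress=True)
T=lambda P:(np.array(P,float)+.5)/5.2-.5+[195,135]
S=lambda P:(np.array(P,float)+.5)/4.6-.5+[190,115]
r=onz("top",T([(183,175),(680,118),(192,352)]),.03);print("rail in,long end,short end\n",r)
print("lens",np.linalg.norm(r[1]-r[0]),np.linalg.norm(r[2]-r[0]))
d=r[0]-r[1];print("long dir ang (y axis)",np.arctan2(-d[0],d[1]));d=r[0]-r[2];print("short ang",np.arctan2(d[1],d[0]))
rs=onz("scene",S([(103,318),(398,47),(202,415)]),.03);print("scene rail outer corner?, ",rs)
print("scene base corner z.006",onz("scene",S([(322,327)]),.006),"top kick z.09",onz("scene",S([(322,300),(238,205),(425,228)]),.09))
print("top: kick left edge corners z.09",onz("top",T([(374,163),(380,348)]),.09))
print("top: upper rim z.182",onz("top",T([(390,158),(550,155),(396,333),(558,312)]),.182))
```

```text
rail in,long end,short end
 [[ 0.6793  0.1254  0.03  ]
 [ 0.7313 -0.2355  0.03  ]
 [ 0.5507  0.1148  0.03  ]]
lens 0.36464071025065015 0.12899473683356366
long dir ang (y axis) 0.14332030289215722
short ang 0.08231622288689092
scene rail outer corner?,  [[ 0.6742  0.1262  0.03  ]
 [ 0.7261 -0.2363  0.03  ]
 [ 0.5521  0.1086  0.03  ]]
scene base corner z.006 [[ 0.5602 -0.0261  0.006 ]] top kick z.09 [[ 0.5578 -0.0232  0.09  ]
 [ 0.669  -0.0172  0.09  ]
 [ 0.5572 -0.1321  0.09  ]]
top: kick left edge corners z.09 [[ 0.6825 -0.0115  0.09  ]
 [ 0.5529 -0.0189  0.09  ]]
top: upper rim z.182 [[ 0.6718 -0.0198  0.182 ]
 [ 0.6768 -0.1252  0.182 ]
 [ 0.5563 -0.0264  0.182 ]
 [ 0.573  -0.1323  0.182 ]]
```

Some geometry first. Pointing straight down, the gripper body overhangs the fingers by about 27 mm, so it would hit the upper part before the fingers reach the kick board. The tool therefore has to lean, fingertips ahead in the push direction. The moves have no tilt axis, so I'll test whether going past the reach limit towards the push azimuth (+y') tilts the tool.

{"method": "drive_tool", "body": {"increments": [{"dx":0.056,"dy":-0.0085,"dz":-0.02},{"dx":0.056,"dy":-0.0085,"dz":-0.02},{"dx":0.056,"dy":-0.0085,"dz":-0.02},{"dx":0.056,"dy":-0.0085,"dz":-0.02},{"dx":0.056,"dy":-0.0085,"dz":-0.02},{"dx":0.056,"dy":-0.0085,"dz":-0.02},{"roll":1},{"roll":1},{"roll":1},{"roll":1},{"roll":1},{"roll":1}]}}

```text
schema error: expected keys claw, dx, dy, dz, roll
```

{"method": "drive_tool", "body": {"increments": [{"roll":1},{"roll":1},{"roll":1},{"roll":0.7},{"dx":0.06},{"dx":0.06},{"dx":0.06},{"dx":0.06}]}}

```text
schema error: expected keys claw, dx, dy, dz, roll
```

{"method": "drive_tool", "body": {"increments": [{"claw":0,"dx":0.056,"dy":-0.0085,"dz":-0.02,"roll":0},{"claw":0,"dx":0.056,"dy":-0.0085,"dz":-0.02,"roll":0},{"claw":0,"dx":0.056,"dy":-0.0085,"dz":-0.02,"roll":0},{"claw":0,"dx":0.056,"dy":-0.0085,"dz":-0.02,"roll":0},{"claw":0,"dx":0.056,"dy":-0.0085,"dz":-0.02,"roll":0},{"claw":0,"dx":0.056,"dy":-0.0085,"dz":-0.02,"roll":0},{"claw":0,"dx":0,"dy":0,"dz":0,"roll":1},{"claw":0,"dx":0,"dy":0,"dz":0,"roll":1},{"claw":0,"dx":0,"dy":0,"dz":0,"roll":1},{"claw":0,"dx":0,"dy":0,"dz":0,"roll":1},{"claw":0,"dx":0,"dy":0,"dz":0,"roll":1},{"claw":0,"dx":0,"dy":0,"dz":0,"roll":1}]}}

```text
clock: 1.6
tool_pos: [-0.0863, 0.6379, 0.3499]
ee_rot: [0.5, 0.866, -0.001, 0.0]
ft_force: [0.1, -0.0, -0.3]
grip_width: 1.005
finger_force: 0.0
```

{"method": "drive_tool", "body": {"increments": [{"claw":0,"dx":0,"dy":0,"dz":0,"roll":1},{"claw":0,"dx":0,"dy":0,"dz":0,"roll":1},{"claw":0,"dx":0,"dy":0,"dz":0,"roll":1},{"claw":0,"dx":0,"dy":0,"dz":0,"roll":0.7},{"claw":0,"dx":0.06,"dy":0,"dz":0,"roll":0},{"claw":0,"dx":0.06,"dy":0,"dz":0,"roll":0},{"claw":0,"dx":0.06,"dy":0,"dz":0,"roll":0},{"claw":0,"dx":0.06,"dy":0,"dz":0,"roll":0}]}}

```text
clock: 2.6
tool_pos: [-0.1089, 0.7979, 0.3039]
ee_rot: [0.656, 0.755, 0.017, -0.019]
ft_force: [-0.2, 1.1, -0.2]
grip_width: 0.997
finger_force: 0.0
```

Tilt does appear at the limit. I'll check its direction and keep going.

{"method": "drive_tool", "body": {"increments": [{"claw":0,"dx":0.06,"dy":0,"dz":-0.03,"roll":0},{"claw":0,"dx":0.06,"dy":0,"dz":-0.03,"roll":0},{"claw":0,"dx":0.06,"dy":0,"dz":-0.03,"roll":0},{"claw":0,"dx":0.06,"dy":0,"dz":-0.03,"roll":0}]}}

```text
clock: 3.1
tool_pos: [-0.1155, 0.839, 0.3454]
ee_rot: [0.651, 0.75, 0.077, -0.088]
ft_force: [-0.4, -0.5, -0.3]
grip_width: 0.999
finger_force: 0.0
```

```bash
cat > st.py <<'E'
from h import *
np.set_printoptions(precision=4,suppress=True)
def st():
    o=arm.get_obs();R=Ro.from_quat(o["ee_rot"]).as_matrix()
    print(round(o["clock"],2),"pos",o["tool_pos"],"j",o["joint_positions"],"F",o["ft_force"])
    z=R[:,2];print("R",R.round(3).tolist(),"tilt",np.degrees(np.arccos(-z[2])),"az",np.degrees(np.arctan2(z[1],z[0])),"ytilt",R[2,1])
    return o,R
if __name__=="__main__": st()
E
python3 st.py
```

```text
3.1 pos [-0.1155  0.839   0.3454] j [1.6634 0.7687 0.169  0.0109 1.969  1.5286] F [-0.3915 -0.4984 -0.2832]
R [[-0.136, 0.99, -0.032], [0.963, 0.14, 0.231], [0.233, 0.001, -0.972]] tilt 13.472361154072848 az 97.7718098643947 ytilt 0.001070657322954069
```

It tilts in exactly the wanted direction, so I'll continue.

{"method": "drive_tool", "body": {"increments": [{"claw":0,"dx":0.0625,"dy":0,"dz":-0.03,"roll":0},{"claw":0,"dx":0.0625,"dy":0,"dz":-0.03,"roll":0},{"claw":0,"dx":0.0625,"dy":0,"dz":-0.03,"roll":0},{"claw":0,"dx":0.0625,"dy":0,"dz":-0.03,"roll":0},{"claw":0,"dx":0.0625,"dy":0,"dz":-0.03,"roll":0},{"claw":0,"dx":0.0625,"dy":0,"dz":-0.03,"roll":0},{"claw":0,"dx":0.0625,"dy":0,"dz":-0.03,"roll":0},{"claw":0,"dx":0.0625,"dy":0,"dz":-0.03,"roll":0}]}}

```text
clock: 4.1
tool_pos: [-0.1218, 0.8758, 0.4788]
ee_rot: [0.629, 0.724, 0.186, -0.213]
ft_force: [0.0, 1.2, 0.1]
grip_width: 1.002
finger_force: 0.0
```

```bash
python3 st.py
```

```text
4.1 pos [-0.1218  0.8758  0.4788] j [1.6607 0.6476 0.1699 0.026  1.7519 1.5326] F [0.016  1.2195 0.0694]
R [[-0.118, 0.99, -0.074], [0.832, 0.139, 0.537], [0.542, 0.002, -0.84]] tilt 32.810077703694844 az 97.85115868033857 ytilt 0.0017573883023401793
```

{"method": "drive_tool", "body": {"increments": [{"claw":0,"dx":0.0625,"dy":0,"dz":-0.03,"roll":0},{"claw":0,"dx":0.0625,"dy":0,"dz":-0.03,"roll":0},{"claw":0,"dx":0.0625,"dy":0,"dz":-0.03,"roll":0}]}}

```text
clock: 4.47
tool_pos: [-0.1212, 0.8687, 0.5489]
ee_rot: [0.616, 0.709, 0.225, -0.257]
ft_force: [-0.4, -0.1, -0.4]
grip_width: 1.0
finger_force: 0.0
```

```bash
python3 st.py
python3 - <<'E'
from h import *
np.set_printoptions(precision=3,suppress=True)
for n in("top","scene"):
    im=cv2.imread(f"pics/{n}0.png").astype(int);m=((im[...,2]>110)&(im[...,1]<60)&(im[...,0]<70)).astype(np.uint8)
    m=cv2.morphologyEx(m,cv2.MORPH_CLOSE,np.ones((7,7)))
    k,l,s,c=cv2.connectedComponentsWithStats(m)
    for i in range(1,k):
        if s[i,4]<300:continue
        cn=max(cv2.findContours((l==i).astype(np.uint8),0,2)[0],key=cv2.contourArea)
        h=cv2.approxPolyDP(cv2.convexHull(cn),2.5,True)[:,0]
        print(n,h.tolist());print(" z.09",onz(n,h,.09)[:,:2].tolist());print(" z.18",onz(n,h,.182)[:,:2].round(3).tolist())
E
```

```text
4.47 pos [-0.1212  0.8687  0.5489] j [1.6582 0.5817 0.1699 0.0323 1.6925 1.5334] F [-0.4357 -0.1252 -0.3836]
R [[-0.108, 0.99, -0.088], [0.758, 0.139, 0.637], [0.643, 0.002, -0.766]] tilt 39.99430598025518 az 97.86555854098242 ytilt 0.0019512874414403525
top [[358, 196], [365, 227], [325, 233], [322, 218], [324, 201]]
 z.09 [[0.5817876703276107, -0.3468027411600389], [0.46994161112282545, -0.3733016848093335], [0.44479624071985974, -0.22817838875862384], [0.49852623929556034, -0.21648907460820485], [0.5602473736029537, -0.22285228278428976]]
 z.18 [[0.573, -0.325], [0.468, -0.35], [0.444, -0.213], [0.495, -0.202], [0.553, -0.208]]
top [[291, 251], [328, 260], [322, 291], [287, 283]]
 z.09 [[0.37733766517177864, -0.10692067668192567], [0.34840792535282006, -0.24056003749605265], [0.2377073824308317, -0.22096372603101957], [0.2632361751572239, -0.09513271461583145]]
 z.18 [[0.381, -0.099], [0.354, -0.225], [0.25, -0.206], [0.274, -0.088]]
scene [[319, 127], [327, 128], [343, 140], [338, 157], [320, 176], [299, 156], [304, 143]]
 z.09 [[0.594533017768079, -0.3491338896096837], [0.5719335460535573, -0.3722109623325276], [0.4933593424990824, -0.39016095164839315], [0.4494116564504472, -0.3273432389722205], [0.43037181256845425, -0.22032523760614964], [0.544383679324602, -0.2066885477077709], [0.575990662373943, -0.257094238013131]]
 z.18 [[0.568, -0.312], [0.547, -0.334], [0.472, -0.351], [0.431, -0.292], [0.412, -0.19], [0.52, -0.177], [0.55, -0.225]]
scene [[338, 184], [353, 208], [347, 219], [321, 232], [308, 205], [314, 196]]
 z.09 [[0.36336965212167155, -0.25554069167485116], [0.2551227032317672, -0.23992702265846322], [0.23582142366130143, -0.19382708998955556], [0.25584276885980306, -0.0834454538585544], [0.3669764918908396, -0.10992207827133965], [0.3811823551039162, -0.15069380214052297]]
 z.18 [[0.349, -0.224], [0.247, -0.209], [0.228, -0.165], [0.247, -0.061], [0.352, -0.086], [0.366, -0.124]]
```

The tool is tilted 40° towards az 98°. One red carrier stands at about (0.51, -0.28), close to the push side, so arm clearance matters. I'll fit the arm's planar lengths from the logged states to predict where the wrist and forearm will be.

```bash
cat > kin.py <<'E'
import numpy as np
D=[([1.099,.091,1.231,1.82],[.242,.549,.231]),([1.6634,.7687,.169,1.969],[-.1155,.839,.3454]),([1.6607,.6476,.1699,1.7519],[-.1218,.8758,.4788]),([1.6582,.5817,.1699,1.6925],[-.1212,.8687,.5489])]
A=[];b=[]
for (q1,q2,q3,q5),p in D:
    s=q2+q3;t=s+q5;r=np.hypot(*p[:2])
    A.append([1,0,np.sin(q2),np.sin(s),np.cos(s),np.sin(t)]);b.append(r)
    A.append([0,1,np.cos(q2),np.cos(s),-np.sin(s),np.cos(t)]);b.append(p[2])
x,res,rk,sv=np.linalg.lstsq(np.array(A),np.array(b),rcond=None)
if __name__=="__main__":
    print("a0 d0 L1 L2c L2s Lt",x.round(3),"resid",np.abs(np.array(A)@x-b).max(),sv.round(3))
    a0,d0,L1,c,s_,Lt=x;L2=np.hypot(c,s_);off=np.arctan2(s_,c)
    for tilt in(28,40):
      for tgt in([.68,-.20,.03],[.66,-.06,.03],[.75,-.25,.2],[.66,-.25,.3]):
        t=np.radians(tilt);az=np.radians(98);z=np.array([np.sin(t)*np.cos(az),np.sin(t)*np.sin(az),-np.cos(t)])
        w=np.array(tgt)-Lt*z;r=np.hypot(*w[:2])-a0;h=w[2]-d0;d=np.hypot(r,h)
        print(tilt,tgt,"wrist",w.round(3),"d/max",round(d/(L1+L2),3))
        if d<L1+L2:
            e=np.arctan2(r,h)-np.arccos((L1**2+d*d-L2**2)/(2*L1*d));print("   elbow r,z",round(a0+L1*np.sin(e),3),round(d0+L1*np.cos(e),3))
E
python3 kin.py
```

```text
a0 d0 L1 L2c L2s Lt [0.001 0.156 0.373 0.559 0.094 0.343] resid 4.033117228985361e-05 [3.736 3.065 0.697 0.354 0.176 0.058]
28 [0.68, -0.2, 0.03] wrist [ 0.702 -0.359  0.333] d/max 0.859
   elbow r,z 0.234 0.448
28 [0.66, -0.06, 0.03] wrist [ 0.682 -0.219  0.333] d/max 0.784
   elbow r,z 0.172 0.488
28 [0.75, -0.25, 0.2] wrist [ 0.772 -0.409  0.503] d/max 0.999
   elbow r,z 0.341 0.311
28 [0.66, -0.25, 0.3] wrist [ 0.682 -0.409  0.603] d/max 0.97
   elbow r,z 0.257 0.428
40 [0.68, -0.2, 0.03] wrist [ 0.711 -0.418  0.293] d/max 0.888
   elbow r,z 0.271 0.414
40 [0.66, -0.06, 0.03] wrist [ 0.691 -0.278  0.293] d/max 0.804
   elbow r,z 0.206 0.468
40 [0.75, -0.25, 0.2] wrist [ 0.781 -0.468  0.463] d/max 1.021
40 [0.66, -0.25, 0.3] wrist [ 0.691 -0.468  0.563] d/max 0.986
   elbow r,z 0.296 0.385
```

The fit is very good (residual under 0.1 mm). The forearm clears the red carrier by about 5 cm. In the corner frame the red carrier ends at x'≈-0.165, so the tool centre goes at x'≈-0.06 with a partly open claw. Next I need the move increments.

```bash
cat > go.py <<'E'
import sys
from st import *
C=np.array([.6765,.1258,0]);a=.142;RC=Ro.from_euler("z",a).as_matrix()
def plan(targets,step=.055):
    o,R=st();p=o["tool_pos"];print("corner-frame TCP",RC.T@(p-C))
    for t in targets:
        d=R.T@(np.array(t)-p);n=int(np.ceil(np.linalg.norm(d)/step));print(t,"rows",n,"each",d/n);p=np.array(t)
W=lambda x,y,z:(C+RC@[x,y,z]).round(4)
E
python3 -c "
from go import *
plan([[.4,.5,.4],[.62,.1,.35],W(-.06,-.305,.30),W(-.06,-.305,.1),W(-.06,-.305,.028)])"
```

```text
4.47 pos [-0.1212  0.8687  0.5489] j [1.6582 0.5817 0.1699 0.0323 1.6925 1.5334] F [-0.4357 -0.1252 -0.3836]
R [[-0.108, 0.99, -0.088], [0.758, 0.139, 0.637], [0.643, 0.002, -0.766]] tilt 39.99430598025518 az 97.86555854098242 ytilt 0.0019512874414403525
corner-frame TCP [-0.6845  0.8483  0.5489]
[0.4, 0.5, 0.4] rows 12 each [-0.036   0.0387 -0.0139]
[0.62, 0.1, 0.35] rows 9 each [-0.0399  0.018  -0.0262]
[ 0.6603 -0.1846  0.3   ] rows 6 each [-0.0421  0.     -0.0244]
[ 0.6603 -0.1846  0.1   ] rows 4 each [-0.0321 -0.0001  0.0383]
[ 0.6603 -0.1846  0.028 ] rows 2 each [-0.0231 -0.0001  0.0276]
```

{"method": "drive_tool", "body": {"increments": [{"claw":140,"dx":-0.036,"dy":0.0387,"dz":-0.0139,"roll":0},{"claw":140,"dx":-0.036,"dy":0.0387,"dz":-0.0139,"roll":0},{"claw":140,"dx":-0.036,"dy":0.0387,"dz":-0.0139,"roll":0},{"claw":140,"dx":-0.036,"dy":0.0387,"dz":-0.0139,"roll":0},{"claw":140,"dx":-0.036,"dy":0.0387,"dz":-0.0139,"roll":0},{"claw":140,"dx":-0.036,"dy":0.0387,"dz":-0.0139,"roll":0},{"claw":140,"dx":-0.036,"dy":0.0387,"dz":-0.0139,"roll":0},{"claw":140,"dx":-0.036,"dy":0.0387,"dz":-0.0139,"roll":0},{"claw":140,"dx":-0.036,"dy":0.0387,"dz":-0.0139,"roll":0},{"claw":140,"dx":-0.036,"dy":0.0387,"dz":-0.0139,"roll":0},{"claw":140,"dx":-0.036,"dy":0.0387,"dz":-0.0139,"roll":0},{"claw":140,"dx":-0.036,"dy":0.0387,"dz":-0.0139,"roll":0}]}}

```text
clock: 5.98
tool_pos: [0.3955, 0.5033, 0.4031]
ee_rot: [0.616, 0.71, 0.225, -0.256]
ft_force: [0.6, 0.1, 0.3]
grip_width: 0.452
finger_force: 0.0
```

```bash
python3 -c "
from go import *
plan([[.62,.1,.35],W(-.06,-.305,.30)])"
```

```text
5.97 pos [0.3955 0.5033 0.4031] j [ 0.5269 -0.1044  1.2588  0.6367  1.6567  0.5516] F [0.6341 0.1069 0.3392]
R [[-0.109, 0.99, -0.086], [0.76, 0.139, 0.635], [0.641, 0.004, -0.767]] tilt 39.88481063342406 az 97.677495999127 ytilt 0.004462557889805097
corner-frame TCP [-0.2248  0.4135  0.4031]
[0.62, 0.1, 0.35] rows 9 each [-0.0406  0.0185 -0.0261]
[ 0.6603 -0.1846  0.3   ] rows 6 each [-0.0421  0.     -0.0243]
```

Tilt held. Continuing to the hover beside the carrier.

{"method": "drive_tool", "body": {"increments": [{"claw":140,"dx":-0.0406,"dy":0.0185,"dz":-0.0261,"roll":0},{"claw":140,"dx":-0.0406,"dy":0.0185,"dz":-0.0261,"roll":0},{"claw":140,"dx":-0.0406,"dy":0.0185,"dz":-0.0261,"roll":0},{"claw":140,"dx":-0.0406,"dy":0.0185,"dz":-0.0261,"roll":0},{"claw":140,"dx":-0.0406,"dy":0.0185,"dz":-0.0261,"roll":0},{"claw":140,"dx":-0.0406,"dy":0.0185,"dz":-0.0261,"roll":0},{"claw":140,"dx":-0.0406,"dy":0.0185,"dz":-0.0261,"roll":0},{"claw":140,"dx":-0.0406,"dy":0.0185,"dz":-0.0261,"roll":0},{"claw":140,"dx":-0.0406,"dy":0.0185,"dz":-0.0261,"roll":0}]}}

```text
clock: 7.1
tool_pos: [0.6202, 0.0995, 0.3499]
ee_rot: [0.617, 0.71, 0.225, -0.255]
ft_force: [0.4, -0.4, -0.2]
grip_width: 0.449
finger_force: 0.0
```

{"method": "drive_tool", "body": {"increments": [{"claw":140,"dx":-0.042,"dy":0,"dz":-0.0243,"roll":0},{"claw":140,"dx":-0.042,"dy":0,"dz":-0.0243,"roll":0},{"claw":140,"dx":-0.042,"dy":0,"dz":-0.0243,"roll":0},{"claw":140,"dx":-0.042,"dy":0,"dz":-0.0243,"roll":0},{"claw":140,"dx":-0.042,"dy":0,"dz":-0.0243,"roll":0},{"claw":140,"dx":-0.042,"dy":0,"dz":-0.0243,"roll":0}]}}

```text
clock: 7.85
tool_pos: [0.6598, -0.1845, 0.3004]
ee_rot: [0.617, 0.71, 0.224, -0.255]
ft_force: [0.7, 0.5, 0.6]
grip_width: 0.455
finger_force: 0.0
```

```bash
python3 -c "
from go import *
plan([W(-.06,-.305,.30),W(-.06,-.305,.1),W(-.06,-.305,.028)])
a=arm.snapshot('top')[100:300,190:400];b=arm.snapshot('scene')[80:280,190:400]
cv2.imwrite('pics/hov.png',cv2.resize(np.hstack([a,b])[:,:,::-1],None,fx=1.9,fy=1.9))"
```

```text
7.85 pos [ 0.6598 -0.1845  0.3004] j [-0.5695  0.7107  0.469   0.7223  2.3126 -0.3041] F [0.7295 0.4559 0.618 ]
R [[-0.109, 0.99, -0.086], [0.761, 0.139, 0.634], [0.639, 0.004, -0.769]] tilt 39.74328543791061 az 97.70497614638488 ytilt 0.003980179576440701
corner-frame TCP [-0.0605 -0.3048  0.3004]
[ 0.6603 -0.1846  0.3   ] rows 1 each [-0.0004  0.0005  0.0002]
[ 0.6603 -0.1846  0.1   ] rows 4 each [-0.032  -0.0002  0.0384]
[ 0.6603 -0.1846  0.028 ] rows 2 each [-0.023  -0.0001  0.0277]
```

View pics/hov.png

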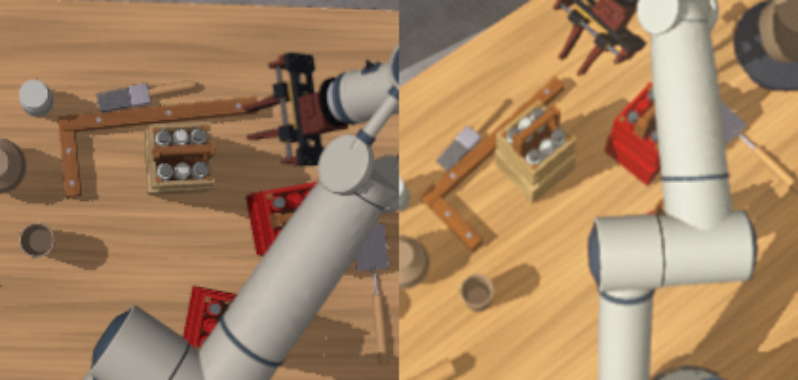

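The hover is clear: the claw is just beyond the carrier, with the forearm running over the red carrier at (270, 215) of the left half. At 40° the wrist would leave only about 1 cm over the red handle. I'll reduce the tilt to about 30° by extending towards -y and pulling against the limit.

```bash
python3 -c "
from go import *
plan([[.40,-.33,.34],[.09,-.58,.27]])"
```

```text
7.95 pos [ 0.6599 -0.1881  0.2948] j [-0.5737  0.7182  0.47    0.7207  2.3119 -0.3037] F [ 0.318   0.1505 -0.556 ]
R [[-0.1, 0.991, -0.088], [0.76, 0.133, 0.636], [0.643, -0.003, -0.766]] tilt 39.97924223122915 az 97.86473364481905 ytilt -0.0030744525631450914
corner-frame TCP [-0.0609 -0.3084  0.2948]
[0.4, -0.33, 0.34] rows 6 each [-0.0088 -0.0461 -0.017 ]
[0.09, -0.58, 0.27] rows 8 each [-0.0255 -0.0425 -0.0098]
```

{"method": "drive_tool", "body": {"increments": [{"claw":140,"dx":0.02,"dy":0,"dz":-0.025,"roll":0},{"claw":140,"dx":-0.0126,"dy":-0.0461,"dz":-0.012,"roll":0},{"claw":140,"dx":-0.0126,"dy":-0.0461,"dz":-0.012,"roll":0},{"claw":140,"dx":-0.0126,"dy":-0.0461,"dz":-0.012,"roll":0},{"claw":140,"dx":-0.0126,"dy":-0.0461,"dz":-0.012,"roll":0},{"claw":140,"dx":-0.0126,"dy":-0.0461,"dz":-0.012,"roll":0},{"claw":140,"dx":-0.0126,"dy":-0.0461,"dz":-0.012,"roll":0}]}}

```text
clock: 8.82
tool_pos: [0.3991, -0.3251, 0.3392]
ee_rot: [0.616, 0.711, 0.224, -0.255]
ft_force: [0.5, -0.2, 0.2]
grip_width: 0.449
finger_force: 0.0
```

{"method": "drive_tool", "body": {"increments": [{"claw":140,"dx":-0.0255,"dy":-0.0425,"dz":-0.0098,"roll":0},{"claw":140,"dx":-0.0255,"dy":-0.0425,"dz":-0.0098,"roll":0},{"claw":140,"dx":-0.0255,"dy":-0.0425,"dz":-0.0098,"roll":0},{"claw":140,"dx":-0.0255,"dy":-0.0425,"dz":-0.0098,"roll":0},{"claw":140,"dx":-0.0255,"dy":-0.0425,"dz":-0.0098,"roll":0},{"claw":140,"dx":-0.0255,"dy":-0.0425,"dz":-0.0098,"roll":0},{"claw":140,"dx":-0.0255,"dy":-0.0425,"dz":-0.0098,"roll":0},{"claw":140,"dx":-0.0255,"dy":-0.0425,"dz":-0.0098,"roll":0}]}}

```text
clock: 9.82
tool_pos: [0.092, -0.5783, 0.2679]
ee_rot: [0.616, 0.711, 0.223, -0.255]
ft_force: [-1.3, -0.7, -0.3]
grip_width: 0.45
finger_force: 0.0
```

```bash
python3 -c "
from go import *
plan([[.09,-.58,.27]])"
```

```text
9.82 pos [ 0.092  -0.5783  0.2679] j [-1.4607  0.7105  0.527  -0.0346  2.5952 -1.6258] F [-1.3335 -0.7029 -0.2572]
R [[-0.11, 0.99, -0.088], [0.762, 0.141, 0.632], [0.638, 0.002, -0.77]] tilt 39.62728023878032 az 97.92119558515498 ytilt 0.002393499331337312
corner-frame TCP [-0.6783 -0.6143  0.2679]
[0.09, -0.58, 0.27] rows 1 each [ 0.0003 -0.0022 -0.0026]
```

{"method": "drive_tool", "body": {"increments": [{"claw":140,"dx":-0.011,"dy":0,"dz":-0.048,"roll":0},{"claw":140,"dx":-0.011,"dy":0,"dz":-0.048,"roll":0},{"claw":140,"dx":-0.011,"dy":0,"dz":-0.048,"roll":0},{"claw":140,"dx":-0.011,"dy":0,"dz":-0.048,"roll":0}]}}

```text
clock: 10.32
tool_pos: [0.0968, -0.6201, 0.3089]
ee_rot: [0.626, 0.722, 0.192, -0.221]
ft_force: [-1.2, 0.0, 0.6]
grip_width: 0.451
finger_force: 0.0
```

```bash
python3 st.py
```

```text
10.32 pos [ 0.0968 -0.6201  0.3089] j [-1.4608  0.8764  0.1697 -0.0391  2.69   -1.633 ] F [-1.1787  0.0207  0.6435]
R [[-0.118, 0.99, -0.078], [0.82, 0.141, 0.555], [0.561, 0.001, -0.828]] tilt 34.09250152040478 az 98.04488849740883 ytilt 0.0010297617248562485
```

{"method": "drive_tool", "body": {"increments": [{"claw":140,"dx":0.012,"dy":0,"dz":-0.052,"roll":0},{"claw":140,"dx":0.012,"dy":0,"dz":-0.052,"roll":0}]}}

```text
clock: 10.58
tool_pos: [0.0931, -0.6071, 0.355]
ee_rot: [0.633, 0.73, 0.169, -0.196]
ft_force: [0.1, -0.2, 0.2]
grip_width: 0.45
finger_force: 0.0
```

```bash
python3 -c "
from go import *
plan([[.40,-.33,.34],W(-.06,-.305,.31),W(-.06,-.305,.1),W(-.06,-.305,.033)])"
```

```text
10.57 pos [ 0.0931 -0.6071  0.355 ] j [-1.4634  0.8021  0.1705 -0.0435  2.6912 -1.64  ] F [ 0.1227 -0.2283  0.2419]
R [[-0.123, 0.99, -0.072], [0.858, 0.142, 0.494], [0.499, -0.001, -0.866]] tilt 29.95415251961939 az 98.32863056725571 ytilt -0.0014571447965588125
corner-frame TCP [-0.6812 -0.643   0.355 ]
[0.4, -0.33, 0.34] rows 8 each [0.0241 0.0429 0.016 ]
[ 0.6603 -0.1846  0.31  ] rows 6 each [0.013  0.0464 0.0132]
[ 0.6603 -0.1846  0.1   ] rows 4 each [-0.0262  0.0001  0.0455]
[ 0.6603 -0.1846  0.033 ] rows 2 each [-0.0167  0.      0.029 ]
```

Tilt is 30°. Heading back to the hover.

{"method": "drive_tool", "body": {"increments": [{"claw":140,"dx":0.0241,"dy":0.0429,"dz":0.016,"roll":0},{"claw":140,"dx":0.0241,"dy":0.0429,"dz":0.016,"roll":0},{"claw":140,"dx":0.0241,"dy":0.0429,"dz":0.016,"roll":0},{"claw":140,"dx":0.0241,"dy":0.0429,"dz":0.016,"roll":0},{"claw":140,"dx":0.0241,"dy":0.0429,"dz":0.016,"roll":0},{"claw":140,"dx":0.0241,"dy":0.0429,"dz":0.016,"roll":0},{"claw":140,"dx":0.0241,"dy":0.0429,"dz":0.016,"roll":0},{"claw":140,"dx":0.0241,"dy":0.0429,"dz":0.016,"roll":0}]}}

```text
clock: 11.58
tool_pos: [0.4005, -0.3286, 0.3403]
ee_rot: [0.633, 0.73, 0.17, -0.195]
ft_force: [0.4, -0.3, 0.3]
grip_width: 0.451
finger_force: 0.0
```

{"method": "drive_tool", "body": {"increments": [{"claw":140,"dx":0.013,"dy":0.0464,"dz":0.0132,"roll":0},{"claw":140,"dx":0.013,"dy":0.0464,"dz":0.0132,"roll":0},{"claw":140,"dx":0.013,"dy":0.0464,"dz":0.0132,"roll":0},{"claw":140,"dx":0.013,"dy":0.0464,"dz":0.0132,"roll":0},{"claw":140,"dx":0.013,"dy":0.0464,"dz":0.0132,"roll":0},{"claw":140,"dx":0.013,"dy":0.0464,"dz":0.0132,"roll":0}]}}

```text
clock: 12.32
tool_pos: [0.6608, -0.1837, 0.3113]
ee_rot: [0.632, 0.73, 0.17, -0.195]
ft_force: [-0.2, 0.0, 0.2]
grip_width: 0.451
finger_force: 0.0
```

```bash
python3 -c "
from go import *
plan([W(-.06,-.305,.31),W(-.06,-.305,.1),W(-.06,-.305,.033)])"
```

```text
12.32 pos [ 0.6608 -0.1837  0.3113] j [-0.5201  0.6417  0.4874  0.5455  2.2747 -0.3596] F [-0.1822  0.0168  0.2321]
R [[-0.124, 0.99, -0.069], [0.857, 0.142, 0.496], [0.5, 0.002, -0.866]] tilt 30.024295194371973 az 97.9777045588896 ytilt 0.0018815915749216816
corner-frame TCP [-0.0593 -0.3041  0.3113]
[ 0.6603 -0.1846  0.31  ] rows 1 each [-0.0014 -0.0006  0.0007]
[ 0.6603 -0.1846  0.1   ] rows 4 each [-0.0263 -0.0001  0.0455]
[ 0.6603 -0.1846  0.033 ] rows 2 each [-0.0168 -0.0001  0.029 ]
```

{"method": "drive_tool", "body": {"increments": [{"claw":140,"dx":-0.0264,"dy":0,"dz":0.0455,"roll":0},{"claw":140,"dx":-0.0262,"dy":0,"dz":0.0455,"roll":0},{"claw":140,"dx":-0.0262,"dy":0,"dz":0.0455,"roll":0}]}}

```text
clock: 12.7
tool_pos: [0.6599, -0.1843, 0.1518]
ee_rot: [0.632, 0.73, 0.17, -0.195]
ft_force: [-0.2, 0.5, -0.6]
grip_width: 0.453
finger_force: 0.0
```

```bash
python3 -c "
from go import *
o,R=st()
a=arm.snapshot('top')[100:300,190:400];b=arm.snapshot('wrist');b=cv2.resize(b,(266,200))
cv2.imwrite('pics/dn.png',cv2.resize(np.hstack([a,b])[:,:,::-1],None,fx=1.65,fy=1.65))"
```

```text
12.7 pos [ 0.6599 -0.1843  0.1518] j [-0.5212  0.5747  0.8641  0.4497  2.0026 -0.5362] F [-0.1966  0.5252 -0.599 ]
R [[-0.124, 0.99, -0.07], [0.857, 0.143, 0.495], [0.5, 0.002, -0.866]] tilt 30.018613771657364 az 98.03456429172817 ytilt 0.0016667239880686635
```

View pics/dn.png

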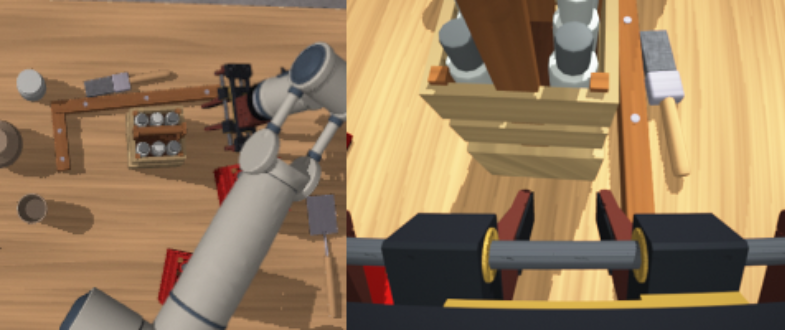

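The left half shows the claw beside the carrier and clear of the red one. The wrist view (right half) shows both fingers facing the kick board, at x≈520 and 615 on this picture, with the right one just left of the rail edge at 622. Descending to push height.

{"method": "drive_tool", "body": {"increments": [{"claw":140,"dx":-0.0198,"dy":0,"dz":0.0343,"roll":0},{"claw":140,"dx":-0.0198,"dy":0,"dz":0.0343,"roll":0},{"claw":140,"dx":-0.0198,"dy":0,"dz":0.0343,"roll":0}]}}

```text
clock: 13.18
tool_pos: [0.6614, -0.185, 0.0363]
ee_rot: [0.632, 0.73, 0.171, -0.194]
ft_force: [0.9, -0.5, 0.5]
grip_width: 0.454
finger_force: 0.0
```

```bash
python3 -c "
from go import *
plan([W(-.06,-.275,.033),W(-.04,-.16,.033)],.01)"
```

```text
13.18 pos [ 0.6614 -0.185   0.0363] j [-0.5215  0.6231  1.0034  0.4218  1.8299 -0.621 ] F [ 0.8743 -0.4772  0.5347]
R [[-0.125, 0.99, -0.067], [0.857, 0.142, 0.495], [0.5, 0.004, -0.866]] tilt 29.970752204886367 az 97.73518914541414 ytilt 0.004278326749232175
corner-frame TCP [-0.059  -0.3055  0.0363]
[ 0.656  -0.1549  0.033 ] rows 4 each [ 0.0062 -0.0003  0.0045]
[ 0.6595 -0.0383  0.033 ] rows 12 each [0.0083 0.0017 0.0048]
```

{"method": "drive_tool", "body": {"increments": [{"claw":140,"dx":0.0042,"dy":0,"dz":0.0028,"roll":0},{"claw":140,"dx":0.0042,"dy":0,"dz":0.0028,"roll":0},{"claw":140,"dx":0.0042,"dy":0,"dz":0.0028,"roll":0},{"claw":140,"dx":0.0042,"dy":0,"dz":0.0028,"roll":0},{"claw":140,"dx":0.0042,"dy":0,"dz":0.0028,"roll":0},{"claw":140,"dx":0.0042,"dy":0,"dz":0.0028,"roll":0},{"claw":140,"dx":0.0043,"dy":0,"dz":0.0025,"roll":0},{"claw":140,"dx":0.0043,"dy":0,"dz":0.0025,"roll":0}]}}

```text
clock: 14.18
tool_pos: [0.6544, -0.1456, 0.03]
ee_rot: [0.633, 0.729, 0.169, -0.196]
ft_force: [3.6, -8.1, 0.2]
grip_width: 0.452
finger_force: 4.3
```

{"method": "drive_tool", "body": {"increments": [{"claw":140,"dx":0.0043,"dy":0.001,"dz":0.0025,"roll":0},{"claw":140,"dx":0.0043,"dy":0.001,"dz":0.0025,"roll":0},{"claw":140,"dx":0.0043,"dy":0.001,"dz":0.0025,"roll":0},{"claw":140,"dx":0.0043,"dy":0.001,"dz":0.0025,"roll":0},{"claw":140,"dx":0.0043,"dy":0.001,"dz":0.0025,"roll":0},{"claw":140,"dx":0.0043,"dy":0.001,"dz":0.0025,"roll":0}]}}

```text
clock: 14.92
tool_pos: [0.6562, -0.117, 0.0302]
ee_rot: [0.634, 0.729, 0.169, -0.195]
ft_force: [0.7, -9.6, -0.3]
grip_width: 0.451
finger_force: 5.1
```

```bash
python3 -c "
from go import *
o,R=st();print(RC.T@(o['tool_pos']-C))
a=arm.snapshot('top')[110:220,200:320];a=cv2.resize(a,None,fx=3.4,fy=3.4,interpolation=2);b=arm.snapshot('wrist');b=cv2.resize(b,(390,374))[:,:]
cv2.imwrite('pics/p1.png',np.hstack([a,b])[:,:,::-1][:, :798])"
```

```text
14.93 pos [ 0.6562 -0.117   0.0302] j [-0.4434  0.5363  1.1329  0.4367  1.7601 -0.5627] F [ 0.717  -9.6132 -0.3007]
R [[-0.121, 0.99, -0.07], [0.859, 0.139, 0.493], [0.498, -0.001, -0.867]] tilt 29.865928058759092 az 98.06550424487675 ytilt -0.0005524794258705557
[-0.0545 -0.2375  0.0302]
```

View pics/p1.png

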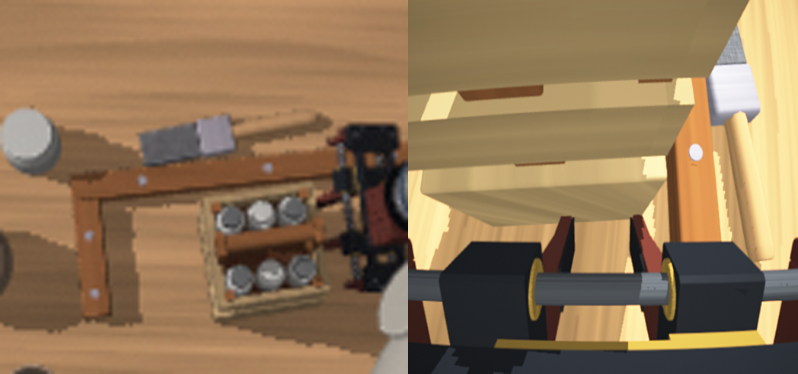

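The carrier slides upright. It is now about parallel to the rails, perhaps slightly over-rotated, with its left kick-board edge at (203, 200)-(215, 318) in the left half. Measuring.

```bash
cat > m.py <<'E'
from go import *
T=lambda P:(np.array(P,float)+.5)/3.4-.5+[200,110]
def cf(P,z):
    q=onz("top",T(P),z);return (q-C)@RC
if __name__=="__main__":
    print("kick left edge z.09",cf([(203,200),(215,320)],.09))
    print("near edge",cf([(215,320),(328,302)],.09))
    print("rail",cf([(105,205),(200,194),(110,313)],.03))
E
python3 m.py
```

```text
kick left edge z.09 [[-0.0198 -0.1098  0.09  ]
 [-0.1489 -0.1076  0.09  ]]
near edge [[-0.1489 -0.1076  0.09  ]
 [-0.1437 -0.2293  0.09  ]]
rail [[-0.004  -0.0029  0.03  ]
 [-0.0039 -0.109   0.03  ]
 [-0.1241  0.0049  0.03  ]]
```

{"method": "drive_tool", "body": {"increments": [{"claw":140,"dx":0.006,"dy":0.0018,"dz":0.0034,"roll":0},{"claw":140,"dx":0.006,"dy":0.0018,"dz":0.0034,"roll":0},{"claw":140,"dx":0.006,"dy":0.0018,"dz":0.0034,"roll":0},{"claw":140,"dx":0.006,"dy":0.0018,"dz":0.0034,"roll":0},{"claw":140,"dx":0.006,"dy":0.0018,"dz":0.0034,"roll":0},{"claw":140,"dx":0.006,"dy":0.0018,"dz":0.0034,"roll":0}]}}

```text
clock: 15.78
tool_pos: [0.6609, -0.0742, 0.0302]
ee_rot: [0.634, 0.729, 0.169, -0.195]
ft_force: [0.8, -8.7, -1.5]
grip_width: 0.445
finger_force: 4.4
```

```bash
python3 -c "
from go import *
o,R=st();print(RC.T@(o['tool_pos']-C))
a=arm.snapshot('top')[110:220,200:320];a=cv2.resize(a,None,fx=5,fy=5,interpolation=2)
cv2.imwrite('pics/p2.png',a[:,:,::-1])"
```

```text
15.78 pos [ 0.6609 -0.0742  0.0302] j [-0.3873  0.5076  1.1715  0.4508  1.728  -0.5157] F [ 0.7538 -8.7339 -1.5125]
R [[-0.121, 0.99, -0.071], [0.858, 0.14, 0.494], [0.499, -0.001, -0.867]] tilt 29.90194772001429 az 98.13014069287246 ytilt -0.0010522680474955859
[-0.0438 -0.1958  0.0302]
```

View pics/p2.png

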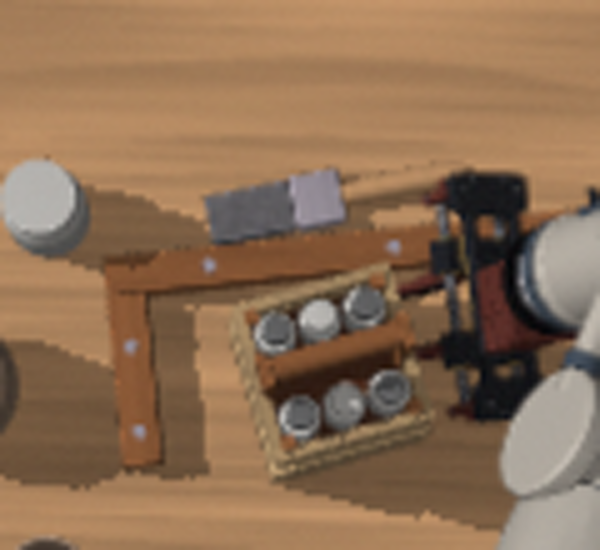

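The carrier has over-rotated counter-clockwise: its left edge runs (232, 315)-(275, 475) and its near edge (275, 475)-(432, 425). The fingers push too far to the +x' side, so I'll shift them to the near side and push it back square.

```bash
sed -i 's/def cf/def cf5(P,z):\n    q=onz("top",(np.array(P,float)+.5)\/5-.5+[200,110],z);return (q-C)@RC\ndef cf/' m.py; python3 -c "
from m import *
k=cf5([(232,315),(275,478),(433,430),(392,265)],.09);print(k)
d=k[0]-k[1];print('yaw rel',np.arctan2(d[1],d[0]));d=k[1]-k[2];print(np.arctan2(-d[0],d[1]))
print(cf5([(232,315),(275,478),(433,425),(392,268)],.182))
print(R:=0) 
o,R=st();f=lambda x,y,z:R.T@RC@[x,y,z]
print('y-',f(0,-.01,0),'x-',f(-.01,0,0),'z',f(0,0,.01))"
```

```text
[[-0.0292 -0.0599  0.09  ]
 [-0.1507 -0.0773  0.09  ]
 [-0.1292 -0.1949  0.09  ]
 [-0.0061 -0.1798  0.09  ]]
yaw rel 0.14249375645774717
0.18034240862762288
[[-0.0422 -0.0602  0.182 ]
 [-0.1565 -0.0766  0.182 ]
 [-0.1329 -0.1876  0.182 ]
 [-0.0224 -0.1728  0.182 ]]
0
15.82 pos [ 0.661  -0.073   0.0303] j [-0.3859  0.5074  1.1719  0.4519  1.7278 -0.5153] F [ 1.5533 -7.7891 -1.7895]
R [[-0.121, 0.99, -0.071], [0.858, 0.14, 0.494], [0.499, -0.001, -0.866]] tilt 29.96007836294493 az 98.15054935910435 ytilt -0.0008095377642210744
y- [-0.0087  0.     -0.005 ] x- [-0.   -0.01  0.  ] z [ 0.005  -0.     -0.0087]
```

{"method": "drive_tool", "body": {"increments": [{"claw":140,"dx":-0.0261,"dy":0,"dz":-0.015,"roll":0},{"claw":0,"dx":0,"dy":-0.016,"dz":0,"roll":0},{"claw":0,"dx":0,"dy":-0.016,"dz":0,"roll":0},{"claw":0,"dx":0,"dy":0,"dz":0,"roll":0},{"claw":0,"dx":0,"dy":0,"dz":0,"roll":0},{"claw":0,"dx":0,"dy":0,"dz":0,"roll":0}]}}

```text
clock: 16.58
tool_pos: [0.6337, -0.1056, 0.0306]
ee_rot: [0.632, 0.73, 0.17, -0.197]
ft_force: [0.5, 0.0, -0.8]
grip_width: 0.971
finger_force: 0.0
```

{"method": "drive_tool", "body": {"increments": [{"claw":0,"dx":0.0043,"dy":0,"dz":0.0025,"roll":0},{"claw":0,"dx":0.0043,"dy":0,"dz":0.0025,"roll":0},{"claw":0,"dx":0.0043,"dy":0,"dz":0.0025,"roll":0},{"claw":0,"dx":0.0043,"dy":0,"dz":0.0025,"roll":0},{"claw":0,"dx":0.0043,"dy":0,"dz":0.0025,"roll":0},{"claw":0,"dx":0.0043,"dy":0,"dz":0.0025,"roll":0},{"claw":0,"dx":0.0043,"dy":0,"dz":0.0025,"roll":0},{"claw":0,"dx":0.0043,"dy":0,"dz":0.0025,"roll":0}]}}

```text
clock: 17.58
tool_pos: [0.6272, -0.0691, 0.0305]
ee_rot: [0.633, 0.73, 0.168, -0.196]
ft_force: [-1.7, -9.6, 1.4]
grip_width: 0.997
finger_force: 4.7
```

```bash
python3 -c "
from go import *
o,R=st();print(RC.T@(o['tool_pos']-C))
a=arm.snapshot('top')[110:220,200:320];a=cv2.resize(a,None,fx=5,fy=5,interpolation=2)
cv2.imwrite('pics/p3.png',a[:,:,::-1])"
```

```text
17.57 pos [ 0.6272 -0.0691  0.0305] j [-0.3984  0.4213  1.2837  0.4455  1.7107 -0.5379] F [-1.6544 -9.6168  1.4078]
R [[-0.121, 0.99, -0.072], [0.858, 0.141, 0.493], [0.498, -0.002, -0.867]] tilt 29.900636311944986 az 98.31084730464362 ytilt -0.0021404094115478056
[-0.0764 -0.186   0.0305]
```

View pics/p3.png

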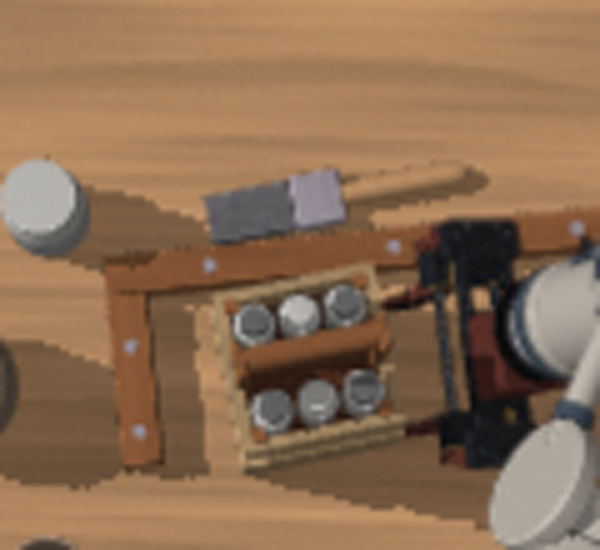

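It is rotating back: the left edge now runs (215, 297)-(245, 468), and both fingers touch the face, at (385, 303) and (408, 430). The next push goes +y' with some +x'.

```bash
python3 -c "
from m import *
k=cf5([(215,297),(245,469),(405,435)],.09);print(k)
d=k[0]-k[1];print('yaw rel',np.arctan2(d[1],d[0]));d=k[1]-k[2];print(np.arctan2(-d[0],d[1]))"
```

```text
[[-0.0147 -0.0491  0.09  ]
 [-0.1417 -0.0565  0.09  ]
 [-0.1305 -0.1743  0.09  ]]
yaw rel 0.05849196030534578
0.09485193188269948
```

{"method": "drive_tool", "body": {"increments": [{"claw":0,"dx":0.0043,"dy":0,"dz":0.0025,"roll":0},{"claw":0,"dx":0.0043,"dy":0,"dz":0.0025,"roll":0},{"claw":0,"dx":0.0043,"dy":0.0015,"dz":0.0025,"roll":0},{"claw":0,"dx":0.0043,"dy":0.0018,"dz":0.0025,"roll":0},{"claw":0,"dx":0.0043,"dy":0.0018,"dz":0.0025,"roll":0},{"claw":0,"dx":0.0043,"dy":0.0018,"dz":0.0025,"roll":0},{"claw":0,"dx":0.0043,"dy":0.0018,"dz":0.0025,"roll":0},{"claw":0,"dx":0.0043,"dy":0.0018,"dz":0.0025,"roll":0}]}}

```text
clock: 18.62
tool_pos: [0.6319, -0.0285, 0.0304]
ee_rot: [0.634, 0.729, 0.168, -0.196]
ft_force: [-1.6, -10.7, 1.4]
grip_width: 0.996
finger_force: 5.3
```

```bash
cat > auto.py <<'E'
from m import *
# carrier pose from the top view: light-plywood mask -> kick near/left silhouette (min-area rect of its outline)
def look(name):
    im=arm.snapshot("top");cv2.imwrite(f"pics/{name}.png",im[:,:,::-1])
    h=cv2.cvtColor(im,cv2.COLOR_RGB2HSV);return im,h
E
python3 -c "
from auto import *
o,R=st();print(RC.T@(o['tool_pos']-C))
im,h=look('q1')
import cv2
for u,v in [(243,185),(249,203),(262,201),(230,230),(205,190),(246,190)]: print((u,v),im[v,u],h[v,u])
for v in (176,182,188,194): print(v,[tuple(int(t) for t in h[v,u]) for u in range(228,250,1)])
"
```

```text
18.62 pos [ 0.6319 -0.0285  0.0304] j [-0.3409  0.4001  1.3109  0.4592  1.6804 -0.4882] F [ -1.6115 -10.731    1.39  ]
R [[-0.12, 0.99, -0.072], [0.859, 0.14, 0.493], [0.498, -0.003, -0.867]] tilt 29.88876654432333 az 98.3310336545667 ytilt -0.002632013657096588
[-0.066  -0.1465  0.0304]
(243, 185) [95 94 94] [ 0  3 95]
(249, 203) [106  81  56] [ 15 120 106]
(262, 201) [109  85  60] [ 15 115 109]
(230, 230) [114  86  61] [ 14 119 114]
(205, 190) [112  85  61] [ 14 116 112]
(246, 190) [76 74 71] [18 17 76]
176 [(12, 153, 135), (12, 157, 127), (13, 129, 89), (14, 118, 112), (14, 118, 112), (15, 113, 120), (16, 104, 159), (13, 144, 142), (12, 156, 126), (12, 153, 112), (13, 155, 130), (12, 153, 130), (12, 155, 130), (12, 158, 131), (13, 155, 130), (12, 153, 130), (12, 155, 127), (12, 152, 129), (12, 156, 126), (12, 155, 127), (11, 155, 127), (12, 154, 126)]
182 [(12, 155, 133), (12, 157, 128), (13, 143, 80), (14, 117, 120), (14, 118, 121), (14, 118, 119), (15, 115, 118), (17, 104, 152), (15, 114, 98), (12, 163, 58), (10, 148, 57), (10, 157, 47), (9, 155, 46), (10, 164, 45), (9, 152, 47), (8, 155, 46), (10, 172, 43), (9, 161, 46), (11, 161, 46), (9, 157, 47), (8, 143, 48), (7, 151, 49)]
188 [(12, 156, 131), (13, 155, 133), (12, 153, 133), (14, 127, 84), (14, 119, 116), (14, 119, 114), (15, 114, 114), (16, 106, 137), (17, 102, 158), (17, 101, 151), (14, 51, 109), (15, 8, 181), (120, 3, 99), (120, 3, 99), (105, 5, 98), (150, 5, 97), (0, 0, 89), (15, 7, 71), (15, 9, 110), (8, 75, 61), (13, 22, 103), (15, 8, 125)]
194 [(12, 157, 133), (12, 157, 128), (12, 153, 125), (12, 150, 102), (13, 120, 100), (14, 116, 114), (15, 118, 110), (15, 114, 119), (17, 101, 166), (17, 100, 168), (17, 106, 164), (17, 105, 161), (17, 105, 163), (17, 101, 162), (17, 101, 162), (17, 99, 168), (17, 102, 167), (17, 100, 158), (17, 100, 156), (17, 100, 138), (17, 100, 125), (17, 99, 124)]
```

```bash
cat > auto.py <<'E'
from m import *
def look(name):
    im=arm.snapshot("top");cv2.imwrite(f"pics/{name}.png",im[:,:,::-1])
    h=cv2.cvtColor(im,cv2.COLOR_RGB2HSV).astype(int)
    m=(h[...,0]>=15)&(h[...,0]<=20)&(h[...,1]<112)&(h[...,1]>80)&(h[...,2]>=122)
    fit=lambda P:cv2.fitLine(np.array(P,np.float32),cv2.DIST_HUBER,0,.01,.01).ravel()
    L=[(np.flatnonzero(m[v,222:262])[0]+221.5,v) for v in range(173,195) if m[v,222:262].any()]
    B=[(u,np.flatnonzero(m[170:225,u])[-1]+170.5) for u in range(238,262) if m[170:225,u].any()]
    c=lambda P:(onz("top",np.array(P),.09)-C)@RC
    L=c(L);B=c(B)
    l=fit(L[:,:2]);b=fit(B[:,:2])
    print("left face y'",np.median(L[:,1]),"yaw",np.arctan(l[1]/l[0]),"| near face x'",np.median(B[:,0]),"yaw",-np.arctan(b[0]/b[1]))
    return L,B
if __name__=="__main__":
    import sys
    o=arm.get_obs();print(o["clock"],"TCP'",RC.T@(o["tool_pos"]-C),o["ft_force"]);look(sys.argv[1])
E
python3 auto.py q2
```

```text
18.675 TCP' [-0.0656 -0.1456  0.0305] [-1.5708 -8.5909  0.9974]
left face y' -0.012572382059093614 yaw 0.020446414 | near face x' -0.10823358158707863 yaw 0.059506733
```

{"method": "drive_tool", "body": {"increments": [{"claw":0,"dx":0.0035,"dy":0.0015,"dz":0.002,"roll":0},{"claw":0,"dx":0.0035,"dy":0.001,"dz":0.002,"roll":0},{"claw":0,"dx":0.0035,"dy":0,"dz":0.002,"roll":0},{"claw":0,"dx":0.002,"dy":0,"dz":0.0012,"roll":0}]}}

```text
clock: 19.23
tool_pos: [0.6331, -0.0138, 0.0304]
ee_rot: [0.634, 0.729, 0.169, -0.195]
ft_force: [1.0, -10.3, -1.3]
grip_width: 0.997
finger_force: 5.4
```

```bash
python3 auto.py q3; python3 -c "
import cv2,numpy as np
from plant import arm
t=cv2.imread('pics/q3.png')[145:215,215:295];s=arm.snapshot('scene')[:,:,::-1][140:225,190:270]
t=cv2.resize(t,None,fx=5,fy=5,interpolation=2);s=cv2.resize(s,None,fx=5,fy=5,interpolation=2)
H=max(t.shape[0],s.shape[0]);o=np.zeros((H,800,3),np.uint8);o[:t.shape[0],:400]=t;o[:s.shape[0],400:]=s
cv2.imwrite('pics/last.png',o)"
```

```text
19.225 TCP' [-0.0627 -0.1321  0.0304] [  0.9841 -10.3382  -1.3054]
left face y' 2.2309586920570392e-05 yaw -0.01130785 | near face x' -0.10504024940766579 yaw -0.013198213
```

View pics/last.png

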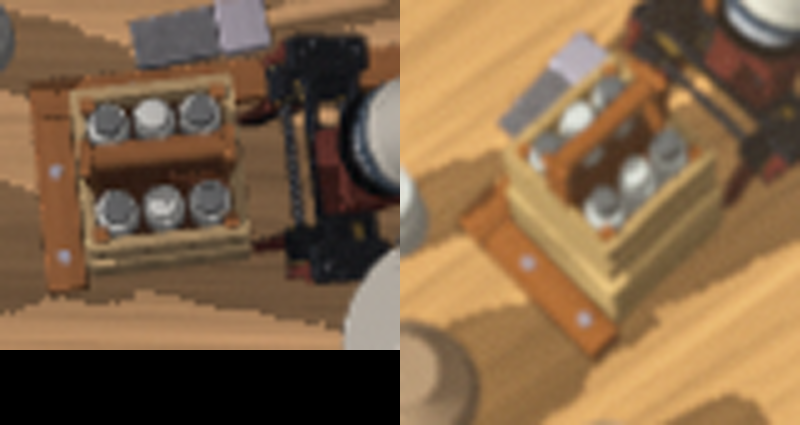

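The carrier is square against the short rail. I now get x' from the near-left base corner: (90, 272) in the top half and (213, 316) in the scene half.

```bash
python3 -c "
from go import *
np.set_printoptions(precision=4,suppress=True)
t=lambda P:(np.array(P,float)+.5)/5-.5+[215,145]
s=lambda P:(np.array(P,float)+.5)/5-.5+[190,140]
F=lambda n,p,z:(onz(n,p,z)-C)@RC
print('top kick near-left z.09',F('top',t([(90,272),(88,268),(248,252)]),.09))
print('scene base corner z.006',F('scene',s([(213,316)]),.006),'kick top corner .09',F('scene',s([(210,283)]),.09))
print('short rail end: top',F('top',t([(85,288)]),.03),'scene(end inner)',F('scene',s([(222,334)]),.03))
print('screws top/scene',F('top',t([(56,171),(64,257)]),.03),F('scene',s([(128,262),(184,319)]),.03))
"
```

```text
top kick near-left z.09 [[-0.1193 -0.0009  0.09  ]
 [-0.1162  0.0002  0.09  ]
 [-0.1179 -0.116   0.09  ]]
scene base corner z.006 [[-0.1102 -0.0056  0.006 ]] kick top corner .09 [[-0.1099 -0.0079  0.09  ]]
short rail end: top [[-0.1258  0.0066  0.03  ]] scene(end inner) [[-0.1316  0.0037  0.03  ]]
screws top/scene [[-0.0355  0.0185  0.03  ]
 [-0.1008  0.0197  0.03  ]] [[-0.0363  0.0154  0.03  ]
 [-0.1017  0.0164  0.03  ]]
```

By the top view x' ≈ -0.060 to -0.062, so the back is at the long rail. The force is still at sliding level, so I'll press a little further to confirm contact with the short rail.

{"method": "drive_tool", "body": {"increments": [{"claw":0,"dx":0.0017,"dy":0.001,"dz":0.001,"roll":0},{"claw":0,"dx":0.0017,"dy":0.001,"dz":0.001,"roll":0},{"claw":0,"dx":0,"dy":0,"dz":0,"roll":0}]}}

```text
clock: 19.7
tool_pos: [0.6332, -0.0115, 0.0303]
ee_rot: [0.634, 0.729, 0.167, -0.195]
ft_force: [-5.6, -15.7, 3.1]
grip_width: 1.003
finger_force: 7.8
```

```bash
python3 auto.py q4
```

```text
19.7 TCP' [-0.0623 -0.1297  0.0303] [ -5.5793 -15.7015   3.0876]
left face y' 0.0018208474334284203 yaw -0.063107684 | near face x' -0.10462551223669458 yaw -0.00854893
```

{"method": "drive_tool", "body": {"increments": [{"claw":0,"dx":0.002,"dy":0.0005,"dz":0.0012,"roll":0},{"claw":0,"dx":0.002,"dy":0.0005,"dz":0.0012,"roll":0},{"claw":0,"dx":0,"dy":0,"dz":0,"roll":0}]}}

```text
clock: 20.12
tool_pos: [0.6332, -0.0101, 0.0304]
ee_rot: [0.635, 0.729, 0.165, -0.194]
ft_force: [-10.3, -28.2, 6.3]
grip_width: 0.998
finger_force: 13.2
```

```bash
python3 auto.py q5
```

```text
20.125 TCP' [-0.0621 -0.1284  0.0304] [-10.289  -28.2406   6.3135]
left face y' 0.003420830347721127 yaw -0.012474383 | near face x' -0.10462551223669458 yaw -0.005572394
```

It is seated: 28 N and no further motion. Retreating.

{"method": "drive_tool", "body": {"increments": [{"claw":0,"dx":-0.005,"dy":-0.001,"dz":-0.003,"roll":0},{"claw":0,"dx":-0.015,"dy":0,"dz":-0.009,"roll":0},{"claw":0,"dx":-0.025,"dy":0,"dz":-0.015,"roll":0},{"claw":0,"dx":-0.025,"dy":0,"dz":-0.015,"roll":0},{"claw":0,"dx":0,"dy":0,"dz":-0.03,"roll":0},{"claw":0,"dx":0.015,"dy":0,"dz":-0.05,"roll":0},{"claw":0,"dx":0.025,"dy":0,"dz":-0.045,"roll":0},{"claw":0,"dx":0.025,"dy":0,"dz":-0.045,"roll":0},{"claw":0,"dx":0.025,"dy":0,"dz":-0.045,"roll":0},{"claw":0,"dx":0,"dy":0,"dz":0,"roll":0}]}}

```text
clock: 21.42
tool_pos: [0.6508, -0.1133, 0.269]
ee_rot: [0.632, 0.731, 0.172, -0.192]
ft_force: [-0.3, -0.1, 0.6]
grip_width: 0.997
finger_force: 0.0
```

```bash
python3 auto.py q6; python3 -c "
from go import *
# check: far-side long edge: compare upper-rim far edge & rail columns
im=cv2.imread('pics/q6.png');h=cv2.cvtColor(im,cv2.COLOR_BGR2HSV).astype(int)
for u in (236,243,250,257): print(u,[(v,)+tuple(int(t) for t in h[v,u]) for v in list(range(157,168))+list(range(190,203))])
"
```

```text
21.425 TCP' [-0.0593 -0.2331  0.269 ] [-0.2659 -0.053   0.6002]
left face y' 0.003420830347721127 yaw -0.012474383 | near face x' -0.10406483893653604 yaw 0.0060418407
236 [(157, 14, 119, 116), (158, 14, 118, 115), (159, 14, 124, 113), (160, 13, 150, 122), (161, 12, 152, 126), (162, 16, 108, 151), (163, 17, 102, 158), (164, 17, 100, 125), (165, 17, 87, 79), (166, 18, 12, 103), (167, 150, 3, 96), (190, 24, 8, 160), (191, 20, 8, 98), (192, 17, 76, 91), (193, 17, 101, 114), (194, 17, 102, 138), (195, 17, 103, 102), (196, 17, 103, 99), (197, 17, 101, 169), (198, 17, 102, 100), (199, 17, 103, 72), (200, 15, 116, 101), (201, 14, 117, 109), (202, 14, 118, 108)]
243 [(157, 132, 14, 92), (158, 140, 11, 71), (159, 11, 140, 113), (160, 13, 156, 121), (161, 14, 128, 137), (162, 16, 106, 152), (163, 17, 101, 136), (164, 17, 99, 90), (165, 20, 9, 167), (166, 20, 9, 177), (167, 15, 11, 181), (190, 10, 96, 48), (191, 11, 128, 68), (192, 17, 102, 143), (193, 17, 102, 153), (194, 17, 103, 94), (195, 16, 97, 79), (196, 17, 102, 113), (197, 17, 103, 89), (198, 16, 105, 75), (199, 15, 114, 94), (200, 14,
[... 343 characters left out ...]
(193, 17, 102, 108), (194, 17, 103, 82), (195, 16, 101, 104), (196, 17, 99, 98), (197, 16, 99, 80), (198, 16, 110, 88), (199, 15, 120, 102), (200, 14, 117, 107), (201, 14, 115, 106), (202, 14, 117, 111)]
257 [(157, 13, 126, 109), (158, 12, 151, 125), (159, 12, 152, 126), (160, 17, 106, 151), (161, 15, 124, 148), (162, 13, 148, 136), (163, 12, 155, 133), (164, 12, 155, 102), (165, 11, 67, 103), (166, 15, 22, 94), (167, 12, 13, 96), (190, 17, 84, 130), (191, 17, 99, 152), (192, 17, 100, 122), (193, 16, 101, 83), (194, 17, 101, 93), (195, 17, 100, 115), (196, 17, 100, 87), (197, 16, 104, 83), (198, 14, 113, 99), (199, 14, 114, 105), (200, 14, 122, 109), (201, 14, 117, 105), (202, 15, 117, 111)]
```

The carrier stayed put. As a last check on x', I take the centre of the upper rim (z = 0.182) from its far and near edges.

```bash
python3 -c "
from go import *
np.set_printoptions(precision=4,suppress=True)
F=lambda p,z:(onz('top',np.array(p),z)-C)@RC
f=F([(236,161.5),(243,160.7),(250,160.3),(257,159.4)],.182);n=F([(236,194.6),(243,193.5),(250,192.6),(257,192)],.182)
print('far',f[:,0],'near',n[:,0],'width',(f-n)[:,0],'centre',((f+n)/2)[:,0])
k=F([(236,197.6),(243,196.6),(250,195.7),(257,195.4)],.09);print('ledge',k[:,0]);
k=F([(236,199.6),(243,198.8),(250,198.2),(257,197.6)],.006);print('base',k[:,0])
a=cv2.imread('pics/q6.png');r=cv2.cvtColor(a,cv2.COLOR_BGR2HSV)
# long rail inner edge beyond the carrier
for u in (268,272,276): print(u,[(v,int(r[v,u,0]),int(r[v,u,1]),int(r[v,u,2])) for v in range(150,170)])
"
```

```text
far [-0.0001 -0.0001 -0.0015 -0.0011] near [-0.1133 -0.1123 -0.112  -0.1127] width [0.1132 0.1122 0.1105 0.1115] centre [-0.0567 -0.0562 -0.0567 -0.0569]
ledge [-0.1156 -0.1149 -0.1146 -0.1164]
base [-0.116  -0.116  -0.1168 -0.1176]
268 [(150, 0, 25, 110), (151, 158, 16, 124), (152, 154, 15, 134), (153, 154, 15, 119), (154, 10, 50, 91), (155, 13, 112, 112), (156, 13, 135, 121), (157, 13, 151, 125), (158, 12, 154, 126), (159, 12, 155, 127), (160, 13, 159, 122), (161, 12, 157, 122), (162, 12, 158, 123), (163, 12, 157, 125), (164, 13, 152, 72), (165, 14, 130, 86), (166, 14, 121, 120), (167, 14, 119, 124), (168, 14, 120, 123), (169, 14, 119, 114)]
272 [(150, 14, 117, 100), (151, 14, 117, 113), (152, 15, 119, 118), (153, 15, 119, 118), (154, 15, 115, 113), (155, 15, 117, 113), (156, 12, 145, 127), (157, 12, 155, 125), (158, 12, 158, 126), (159, 12, 154, 129), (160, 12, 158, 124), (161, 12, 151, 123), (162, 12, 157, 122), (163, 12, 153, 112), (164, 11, 151, 71), (165, 14, 118, 115), (166, 14, 118, 123), (167, 14, 116, 123), (168, 15, 117, 178), (169, 15, 117, 175)]
276 [(150, 15, 117, 107), (151, 14, 120, 115), (152, 15, 118, 171), (153, 14, 116, 180), (154, 14, 116, 173), (155, 14, 122, 136), (156, 12, 148, 126), (157, 12, 155, 127), (158, 12, 151, 127), (159, 11, 139, 130), (160, 12, 150, 124), (161, 13, 156, 121), (162, 12, 153, 122), (163, 11, 158, 76), (164, 14, 132, 85), (165, 14, 117, 118), (166, 15, 117, 124), (167, 14, 117, 124), (168, 14, 117, 176), (169, 14, 115, 177)]
```

The rim width comes out at 112 mm, as it should. Its centre is at x' ≈ -0.057, so the carrier is touching the long rail within the measuring error. Handing in.

```bash
python3 -c "
from plant import arm
print(arm.job_done())"
```

```text
the job is handed in; nothing more can be done
None
```

I pushed the carrier on its kick board into the rail corner; by the camera and force readings it stands square against both rails with the hand clear, and the job is handed in, but no verdict came back.

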